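Lock the kernel counting plate with the sleeve and barrel bolt

TASK

Slip the tall, wide-bored metal sleeve over the upright shaft of the clamp stand until it sits flat on the counting plate. Then slide the barrel bolt fully across above it into the keeper, and turn the bolt's handle fully down into its notch, so the sleeve is locked in. Leave the low collar, the jar and the tub where they stand.

Things in the scene. Friction and masses are not known exactly. Their poses are not given: they have to be found in the camera images.
- clamp: Fixed white stand, base plate 150 x 310 x 12 mm (x, y, z), origin at the centre of its underside, z up. A barrel bolt runs along its y at x = 0, axis 80 mm above the bench, on a grey rail 22 mm wide (y -150 to +18 mm, top at 72 mm) with a 26 mm wide strap at each end (y -150 to -135 and +3 to +18 mm, top at 92 mm).
- shaft_top (a point): Top centre, 60 mm above the bench, of an upright steel shaft, 20 mm in diameter, 40 mm tall, its last 8 mm tapered; at x = 0, y = +60 mm of the stand. It stands on the amber counting plate (120 x 82 mm in x, y), whose top is 20 mm above the bench.
- keeper (a point): Centre of the steel keeper that takes the bolt tip beyond the shaft: at x = 0, y = +123, z = 80 mm of the stand; 26 mm wide in x, 20 mm in y, top 92.5 mm above the bench.
- notch (a point): Centre of the notch (stand's x = 25, y = -15, z = 80 mm), where the handle's stem lies when down. The notch, 18 mm wide and open at the top, is in a 6 mm steel plate along the rail's +x side (y -135 to +12 mm, top 96 mm above the bench). Elsewhere the plate stops the handle half way (about 0.8 rad).
- sleeve_mid (a point): Centre, half-way up, of the loose aluminium sleeve: upright tube 50 mm outer diameter, 26 mm bore, 50 mm tall, about 200 g, axis z. Seated on the counting plate, this point is 45 mm above the bench and the sleeve's top, at 70 mm, is 3 mm below the bolt's path; if it is not down, the bolt runs into it.
- bolt (a joint): Slide of the bolt (steel rod, 14 mm diameter) along the stand's +y, in m: 0 drawn back, tip at y = +22 mm; 0.100 fully across (stop at 0.102), tip in the keeper and handle in line with the notch. It takes about 2 N and stays where it is left.
- handle (a joint): Angle of the bolt's handle about the bolt axis, in rad: 0 straight up, growing as it turns over towards the stand's +x; 1.57 is level, fully down in the notch. Range -0.5 to 1.57. Stiff (about 0.05 N m, 1 N at the grip): stays where it is left. It slides with the bolt.
- handle_grip (a point): Middle of the handle's round dark grip: diameter 17 mm, from 38 to 76 mm from the bolt axis, this point at 57 mm. The stem below it is 12 mm in diameter. The handle stands at the stand's y = -115 mm at bolt 0, y = -15 mm at bolt 0.100. z points outward along the handle.
- collar: Loose low aluminium ring, 64 mm outer diameter, 16 mm bore (too small for the shaft), 18 mm tall; not needed, to be left alone. Origin at the centre of its underside.
- jar: Loose clear sample jar with a white cap, 60 mm diameter, 90 mm tall; to be left alone. Origin at the centre of its underside.
- tub: Loose open clear plastic tub, 120 x 150 x 70 mm; to be left alone. Origin at the centre of its underside.

How it is judged:
By the outcome, as a careful person would: the job done as asked, in the order asked, and still so for the second after the job is handed in, with the robot touching nothing.
It also fails if it takes over 70 s, if anything falls off the work surface, if the arm or the gripper's body presses on something with over 40 N, if the wrist force passes 120 N, or if a joint passes its speed limit or range.

ROBOT

A 7-joint arm with a two-finger parallel gripper is mounted at the origin on the work surface. World frame = base frame: x ahead of the robot, y to its left, z up, the work surface at z = 0. Lengths are in m, angles in rad, forces in N, time in s.
With the tool pointing down it reaches from about 0.35 to 0.9 m from the base axis. Payload 8.1 kg.
Tool frame: the origin (TCP) lies at the very end of the fingers, on their centre line; the grasp point (between the pads) lies 19 mm behind it; z points along the fingers, y is the direction in which the jaws open and shut (so a half turn about z gives the same grasp; the last joint's range is limited). The gripper opens to 92 mm and grips with 3 to 60 N. Pads are 19 mm wide; open, the fingers measure 130 mm over their backs; the gripper's body (75 mm by 190 mm) begins 47 mm behind the grasp point.
Start: joints at [1.202, 0.434, 0.025, 1.573, -0.012, 1.134, -0.075], TCP at [0.164, -0.603, 0.227] pointing down, gripper open.
Joint ranges: [-2.62, 2.62], [-0.44, 2.09], [-1.27, 1.32], [0.08, 2.57], [-1.32, 4.46], [0.12, 2], [-2.74, 2.74]. Speed limits (rad/s): [2.22, 2.22, 3.01, 3.01, 3.14, 3.14, 3.14].

INTERFACE

Orientations are given as a rotation vector (axis times angle).
In Python, from cell import observe, get_image, sign_off gives the robot as it stands.
- The arm moves only by the tool arm_command, never from a script. Its argument "deltas" is a list of rows, each an object with "xyz": the shift along the tool's x, y, z in cm, a list of three; "turn": the turn about the tool's z in degrees; "jaw": the closure in counts, from 0 (fully open) to 255 (shut). A call has 1 to 5 rows; each row is the pose to reach, as a shift and turn from the pose measured when the call began, along the tool's axes at that moment; what a row does not reach only later rows make up. A row lasts 1/12 s, in which the tool goes at most 41.7 mm and 7.16 degrees, less where a joint would pass 70% of its speed; a pose out of reach is approached as far as the arm can. A call with a gripper value outside its range is refused whole. The fingers move at their own pace and stop on an object; "force" is the grip in N (left out, the last holds). Time passes only in rows, so rows that repeat a pose let the fingers close. It gives the time, the measured TCP pose, the force and the opening at its end, in the units of the state.
- observe(): the state, without advancing time (a new reading comes with each control period).
- get_image(name): name is "side" or "top" or "wrist"; returns a dict with "frame" (400x640x3 uint8, red, green, blue), "depth" (400x640 float32, m along the optical axis (not along the pixel's ray), 0 where there is no reading), "camera_matrix" (3x3 intrinsics, pixels), "distortion" ([k1, k2, p1, p2, k3] as OpenCV has them; the pictures are not rectified), "cam_to_world" (4x4, takes a point from camera to world coordinates). Camera axes: x right, y up, looking along -z (the intrinsics and any distortion apply to the point x, -y, -z); pixel columns grow to the right and rows downward; lengths in m; the calibration is good to about 2 mm. A picture is of the moment at which its call begins.
- sign_off(): hands the job in, once; it reports no verdict.
The state is a dict: "clock": time; "joints": joint angles; "dq": joint speeds; "joint_efforts": joint torques, N m; "position": TCP position; "ee_rot": TCP orientation; "force": force on the tool from outside, world axes, zero at the start; "ft_torque": the same for the moment, N m; "width": opening from 0.0 (shut) to 1.0 (fully open).
Only numpy, scipy, OpenCV 4.12 (cv2) and the standard library are available. Lean on these libraries where they do the work, as an engineer would, in place of code of your own. Each camera call takes 0.05 s, during which the arm holds its last target.

## Working session

There is one attempt and no reset: what is moved stays moved. The work goes in short steps, Python scripts to look and compute and a tool call to move; the robot and the scene stay as the last step left them, time stands still between calls to the robot, and variables do not carry over. Pictures are saved under pics/ and viewed, and the job is handed in when it is done.

Besides the shell and the picture viewer there is one more tool, called after "Request:" as name(argument=value, ...), one argument or row to a line, values as JSON. arm_command: Moves the arm, as the interface text tells. Its arguments: {"type":"object","properties":{"deltas":{"type":"array","items":{"type":"object","properties":{"xyz":{"type":"array","items":{"type":"number"}},"turn":{"type":"number"},"jaw":{"type":"number"}}}},"force":{"type":"number"}},"required":["deltas"]}

```bash
mkdir -p pics; ls
python3 - <<'E'
from cell import observe,get_image
import cv2,numpy as np
print(observe())
for n in ["side","top","wrist"]:
    d=get_image(n); cv2.imwrite(f"pics/{n}0.png",d["frame"][:,:,::-1]); np.savez(f"/tmp/{n}0.npz",**d)
    print(n,d["camera_matrix"].round(1).tolist(),d["distortion"],d["cam_to_world"].round(3).tolist(),(d["depth"]>0).mean())
E
```

```text
pics
{'clock': 0.0, 'joints': array([ 1.20239245,  0.43522932,  0.02496393,  1.57407934, -0.01162418,
        1.1340099 , -0.07508703]), 'dq': array([-0.00074781, -0.00102221,  0.00056789, -0.00075424,  0.00077975,
        0.00013173, -0.00023584]), 'joint_efforts': array([-2.76925181e-03, -6.67842793e+01,  9.83952396e-01, -3.14462113e+01,
       -6.04562648e-02,  4.30471008e-02,  1.76369977e-04]), 'position': array([ 0.16400237, -0.60257167,  0.2259478 ]), 'ee_rot': array([-3.11236753e+00, -4.15999400e-01,  5.11396699e-04]), 'force': array([-0.64841477,  0.75984172, -0.01730978]), 'ft_torque': array([-0.00090822, -0.04111574, -0.04083682]), 'width': 1.0012093887721059}
side [[477.7, 0.0, 326.3], [0.0, 477.7, 195.1], [0.0, 0.0, 1.0]] [-0.06007447  0.          0.          0.          0.        ] [[-0.804, 0.397, -0.443, -0.006], [-0.595, -0.515, 0.617, 0.761], [0.017, 0.759, 0.65, 0.936], [0.0, 0.0, 0.0, 1.0]] 0.99591015625
top [[449.8, 0.0, 319.1], [0.0, 449.8, 199.7], [0.0, 0.0, 1.0]] [-0.01843552  0.          0.          0.          0.        ] [[-0.016, 0.982, -0.189, 0.315], [-1.0, -0.016, 0.002, 0.005], [-0.001, 0.189, 0.982, 1.35], [0.0, 0.0, 0.0, 1.0]] 0.9959296875
wrist [[322.7, 0.0, 321.0], [0.0, 322.7, 201.2], [0.0, 0.0, 1.0]] [-0.0425782  0.         0.         0.         0.       ] [[0.262, 0.929, 0.263, 0.235], [-0.965, 0.253, 0.07, -0.583], [-0.001, -0.272, 0.962, 0.383], [0.0, 0.0, 0.0, 1.0]] 0.9960546875
```

View pics/top0.png

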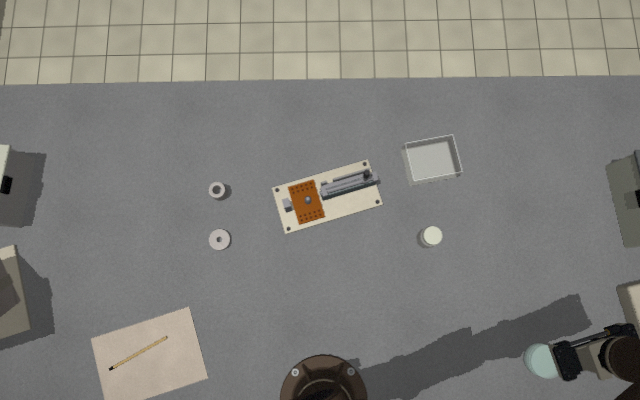

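View pics/side0.png

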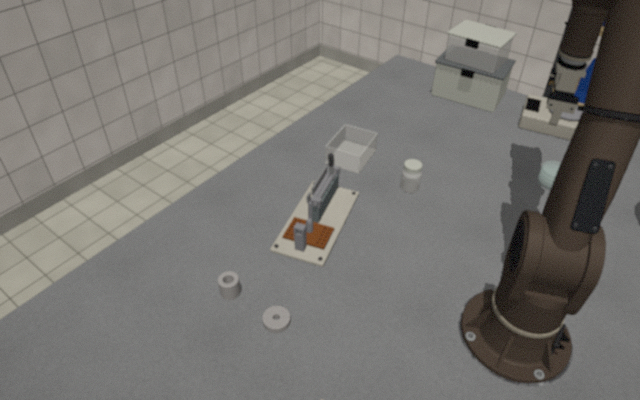

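The top view shows the sleeve at about (217,190), the collar at (219,240), the jar at (431,236) and the tub at (432,160). The stand is centred near (327,197), with its keeper at (287,204) and the handle at about (368,175). Next I'll measure these.

```bash
cat > h.py <<'E'
import numpy as np,cv2
def ray(d,uv):
    p=cv2.undistortPoints(np.array([[uv]],float),d["camera_matrix"],d["distortion"])[0,0]
    T=d["cam_to_world"]; return T[:3,3],T[:3,:3]@np.array([p[0],-p[1],-1])
def onplane(d,uv,z):
    o,r=ray(d,uv); return o+r*(z-o[2])/r[2]
def proj(d,P):
    T=d["cam_to_world"]; c=T[:3,:3].T@(np.array(P,float)-T[:3,3])
    q=np.array([[c[0],-c[1],-c[2]]])
    return cv2.projectPoints(q,np.zeros(3),np.zeros(3),d["camera_matrix"],d["distortion"])[0].ravel()
def cloud(d):
    h,w=d["depth"].shape; u,v=np.meshgrid(np.arange(w),np.arange(h))
    p=cv2.undistortPoints(np.stack([u,v],-1).reshape(-1,1,2).astype(float),d["camera_matrix"],d["distortion"]).reshape(h,w,2)
    z=d["depth"]; c=np.stack([p[...,0]*z,-p[...,1]*z,-z],-1)
    return c@d["cam_to_world"][:3,:3].T+d["cam_to_world"][:3,3]
E
python3 - <<'E'
from h import *
d=dict(np.load('/tmp/top0.npz')); f=d["frame"]
c=cv2.resize(f[120:260,190:470],None,fx=2.85,fy=2.85,interpolation=cv2.INTER_CUBIC); cv2.imwrite("pics/topz.png",c[:,:,::-1])
s=dict(np.load('/tmp/side0.npz'))
c=cv2.resize(s["frame"][120:340,210:430],None,fx=2.7,fy=2.7,interpolation=cv2.INTER_CUBIC); cv2.imwrite("pics/sidez.png",c[:,:,::-1])
P=cloud(d); print("bench z", np.median(P[200:260,240:270,2]))
# amber
hsv=cv2.cvtColor(f,cv2.COLOR_RGB2HSV)
m=((hsv[...,0]<22)&(hsv[...,1]>150)&(hsv[...,2]>60)).astype(np.uint8); m[:, :250]=0; m[:,350:]=0;m[260:]=0
m=cv2.morphologyEx(m,cv2.MORPH_CLOSE,np.ones((9,9)))
cn=max(cv2.findContours(m,0,1)[0],key=cv2.contourArea); r=cv2.minAreaRect(cn); print("amber",r,[onplane(d,p,.02).round(4) for p in cv2.boxPoints(r)],onplane(d,r[0],.02))
# base white
m=((hsv[...,1]<60)&(hsv[...,2]>170)).astype(np.uint8); m[:, :265]=0; m[:,390:]=0;m[:150]=0;m[245:]=0
cn=cv2.convexHull(np.concatenate([c for c in cv2.findContours(m,0,1)[0] if cv2.contourArea(c)>60])); r=cv2.minAreaRect(cn)
b=[onplane(d,p,.012) for p in cv2.boxPoints(r)]
print("base",r,np.array(b).round(4).tolist(),onplane(d,r[0],.012))
print([np.linalg.norm(b[i]-b[(i+1)%4]).round(4) for i in range(4)])
# height blobs
for n,(u0,u1,v0,v1),lo in [("sleeve",(195,240,170,210),.035),("collar",(200,240,222,258),.01),("keeper",(278,296,190,218),.06),("jar",(410,450,215,255),.05)]:
    q=P[v0:v1,u0:u1].reshape(-1,3); k=q[q[:,2]>lo]; print(n,len(k),k.min(0).round(4),k.max(0).round(4),((k.min(0)+k.max(0))/2).round(4),k.mean(0).round(4))
E
```

```text
bench z 7.780567752502243e-05
amber ((305.99542236328125, 201.6513671875), (38.600399017333984, 26.627573013305664), 73.3007583618164) [array([0.611 , 0.0965, 0.02  ]), array([0.6336, 0.019 , 0.02  ]), array([ 0.5195, -0.0127,  0.02  ]), array([0.4977, 0.0638, 0.02  ])] [0.5649747  0.04157343 0.02      ]
base ((326.7339782714844, 195.7798309326172), (47.891319274902344, 101.72115325927734), 73.3007583618164) [[0.6122, 0.1475, 0.012], [0.6996, -0.1526, 0.012], [0.5552, -0.1889, 0.012], [0.4712, 0.1058, 0.012]] [ 0.58359179 -0.02130533  0.012     ]
[np.float64(0.3126), np.float64(0.1489), np.float64(0.3065), np.float64(0.147)]
sleeve 199 [0.3146 0.005  0.0353] [0.6237 0.3284 1.3499] [0.4692 0.1667 0.6926] [0.5828 0.2861 0.1271]
collar 352 [0.3146 0.005  0.01  ] [0.4969 0.3317 1.3499] [0.4058 0.1683 0.6799] [0.4553 0.2968 0.0326]
keeper 82 [0.3146 0.005  0.0626] [0.5655 0.1081 1.3499] [0.4401 0.0565 0.7062] [0.5398 0.092  0.1354]
jar 369 [ 0.3146 -0.3391  0.0505] [0.4795 0.005  1.3499] [ 0.3971 -0.1671  0.7002] [ 0.4449 -0.3011  0.1212]
```

View pics/topz.png

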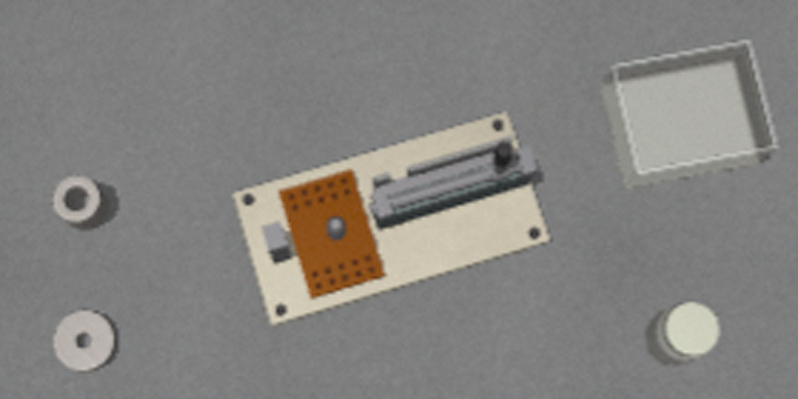

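View pics/sidez.png

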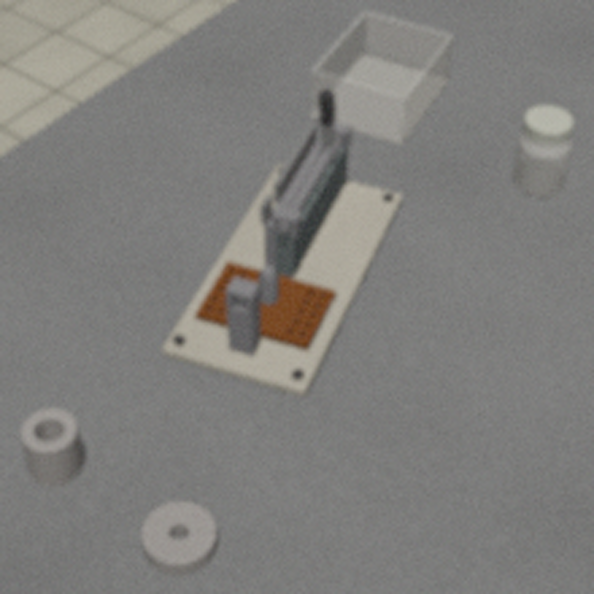

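```bash
cat >> h.py <<'E'
from scipy.spatial.transform import Rotation as Ro
def delta(target,yaw_y=None,s=None):
    """cm in tool axes to reach TCP target; yaw_y: wanted tool-y yaw deg (keeps pointing down)"""
    from cell import observe
    s=s or observe(); R=Ro.from_rotvec(s["ee_rot"])
    dx=R.inv().apply(np.array(target)-s["position"])*100
    y=R.as_matrix()[:,1]; cur=np.degrees(np.arctan2(y[1],y[0])); t=None
    if yaw_y is not None: t=-((yaw_y-cur+180)%360-180)
    print("t",round(s["clock"],2),"pos",s["position"].round(4),"tool-y yaw",cur.round(2),"z",R.as_matrix()[:,2].round(3),"F",s["force"].round(1),"w",round(s["width"],3),"j",s["joints"].round(2))
    print(" -> xyz cm",dx.round(2),"turn",t)
E
python3 - <<'E'
from h import *
P={}
D={n:dict(np.load(f'/tmp/{n}0.npz')) for n in("top","side")}
for n in D:
    q=cloud(D[n]).reshape(-1,3); 
    for nm,c,lo,hi in [("sleeve",(.597,.307),.045,.06),("collar",(.475,.304),.013,.03),("keeper",(.548,.096),.085,.1),("shaft",(.567,.037),.05,.07),("jar",(.457,-.315),.08,.1)]:
        k=q[(np.hypot(q[:,0]-c[0],q[:,1]-c[1])<.045)&(q[:,2]>lo)&(q[:,2]<hi)]
        if len(k)>3: print(n,nm,len(k),k.min(0).round(4),k.max(0).round(4),((k.min(0)+k.max(0))/2).round(4),k.mean(0).round(4))
delta([.597,.308,.226],16.1)
delta([.4,-.15,.226],16.1)
E
```

```text
top sleeve 158 [0.5775 0.2804 0.0455] [0.6237 0.3284 0.0568] [0.6006 0.3044 0.0511] [0.6009 0.3046 0.0502]
top collar 301 [0.4301 0.269  0.013 ] [0.487  0.3317 0.0259] [0.4586 0.3003 0.0195] [0.4591 0.3005 0.0179]
top keeper 68 [0.5369 0.0827 0.0855] [0.5655 0.1081 0.0977] [0.5512 0.0954 0.0916] [0.55   0.0956 0.0921]
top shaft 35 [ 0.5601 -0.0066  0.0505] [0.576  0.0435 0.0616] [0.568  0.0185 0.0561] [0.5676 0.0335 0.057 ]
top jar 274 [ 0.4253 -0.3391  0.0801] [ 0.4768 -0.2899  0.0967] [ 0.451  -0.3145  0.0884] [ 0.4504 -0.314   0.0899]
side sleeve 238 [0.5762 0.2836 0.0453] [0.6262 0.3333 0.0548] [0.6012 0.3085 0.0501] [0.5998 0.3089 0.0498]
side collar 457 [0.4307 0.2717 0.013 ] [0.4872 0.3354 0.0247] [0.459  0.3035 0.0189] [0.4579 0.3046 0.0182]
side keeper 78 [0.5344 0.083  0.0854] [0.5638 0.113  0.0951] [0.5491 0.098  0.0903] [0.5484 0.0996 0.0909]
side shaft 67 [ 0.5566 -0.006   0.0504] [0.5872 0.0495 0.0698] [0.5719 0.0217 0.0601] [0.572  0.0176 0.0583]
side jar 190 [ 0.422  -0.3401  0.0801] [ 0.4757 -0.2853  0.0928] [ 0.4488 -0.3127  0.0865] [ 0.4476 -0.3092  0.0877]
t 0.15 pos [ 0.1641 -0.6027  0.2261] tool-y yaw -74.77 z [-0.     0.001 -1.   ] F [ 0.8 -0.5 -0.4] w 0.999 j [ 1.2   0.44  0.02  1.57 -0.01  1.13 -0.08]
 -> xyz cm [ 65.69 -76.5    0.1 ] turn -90.87378663951677
t 0.15 pos [ 0.1641 -0.6027  0.2261] tool-y yaw -74.77 z [-0.     0.001 -1.   ] F [ 0.8 -0.5 -0.4] w 0.999 j [ 1.2   0.44  0.02  1.57 -0.01  1.13 -0.08]
 -> xyz cm [ 34.66 -37.48   0.05] turn -90.87378663951677
```

Request:
arm_command(
  deltas=[
    {"xyz": [36,-36,0],"turn": -36,"jaw": 0},
    {"xyz": [36,-36,0],"turn": -36,"jaw": 0},
    {"xyz": [36,-36,0],"turn": -36,"jaw": 0},
    {"xyz": [36,-36,0],"turn": -36,"jaw": 0},
    {"xyz": [36,-36,0],"turn": -36,"jaw": 0},
  ],
  force=25,
)

```text
clock: 0.57
position: [0.2679, -0.4203, 0.2265]
ee_rot: [-2.83, -1.361, 0.0]
force: [1.1, -0.7, -0.9]
width: 0.995
```

```bash
python3 -c "
from h import *
delta([.42,-.1,.226],16.1)"
```

```text
t 0.57 pos [ 0.2679 -0.4203  0.2265] tool-y yaw -38.62 z [-0.001  0.001 -1.   ] F [ 1.1 -0.7 -0.9] w 0.995 j [ 1.05  0.24 -0.19  1.86  0.05  1.04  0.17]
 -> xyz cm [34.51 -8.11  0.08] turn -54.721114817543594
```

Request:
arm_command(
  deltas=[
    {"xyz": [34,-8,0],"turn": -36},
    {"xyz": [34,-8,0],"turn": -36},
    {"xyz": [34,-8,0],"turn": -36},
    {"xyz": [34,-8,0],"turn": -36},
    {"xyz": [34,-8,0],"turn": -36},
  ],
)

```text
schema error: expected keys xyz, turn, jaw
```

```bash
python3 -c "
from h import *
delta([.601,.306,.226],16.1)"
```

```text
t 0.57 pos [ 0.2679 -0.4203  0.2265] tool-y yaw -38.62 z [-0.001  0.001 -1.   ] F [ 1.1 -0.7 -0.9] w 0.995 j [ 1.05  0.24 -0.19  1.86  0.05  1.04  0.17]
 -> xyz cm [ 77.53 -19.31   0.11] turn -54.721114817543594
```

Request:
arm_command(
  deltas=[
    {"xyz": [34,-8,0],"turn": -36,"jaw": 0},
    {"xyz": [34,-8,0],"turn": -36,"jaw": 0},
    {"xyz": [34,-8,0],"turn": -36,"jaw": 0},
    {"xyz": [34,-8,0],"turn": -36,"jaw": 0},
    {"xyz": [34,-8,0],"turn": -36,"jaw": 0},
  ],
)

```text
clock: 0.98
position: [0.3568, -0.232, 0.2268]
ee_rot: [-2.275, -2.166, 0.0]
force: [0.8, -0.7, 0.1]
width: 1.002
```

```bash
python3 -c "
from h import *
delta([.601,.306,.226],16.1)"
```

```text
t 0.98 pos [ 0.3568 -0.232   0.2268] tool-y yaw -2.82 z [-0.001  0.001 -1.   ] F [ 0.8 -0.7  0.1] w 1.002 j [ 0.83  0.14 -0.42  2.    0.07  1.02  0.33]
 -> xyz cm [54.93 21.75  0.1 ] turn -18.916378510517546
```

Request:
arm_command(
  deltas=[
    {"xyz": [55,22,0],"turn": -19,"jaw": 0},
    {"xyz": [55,22,0],"turn": -19,"jaw": 0},
    {"xyz": [55,22,0],"turn": -19,"jaw": 0},
    {"xyz": [55,22,0],"turn": -19,"jaw": 0},
    {"xyz": [55,22,0],"turn": -19,"jaw": 0},
  ],
)

```text
clock: 1.4
position: [0.4434, -0.0426, 0.2269]
ee_rot: [-1.886, -2.512, -0.0]
force: [1.0, 0.1, -0.3]
width: 1.0
```

Run:
```python
from h import *
from cell import *
d=get_image("wrist"); cv2.imwrite("pics/w1.png",d["frame"][:,:,::-1]); np.savez("/tmp/w1.npz",**d)
delta([.601,.306,.226],16.1)
```

```text
t 1.45 pos [ 0.4467 -0.0338  0.2277] tool-y yaw 16.64 z [ 0.003  0.005 -1.   ] F [3.7 7.1 2.4] w 0.999 j [ 0.51  0.21 -0.63  1.94  0.14  1.03  0.11]
 -> xyz cm [28.14 24.51  0.4 ] turn 0.5353763945335288
```

View pics/w1.png

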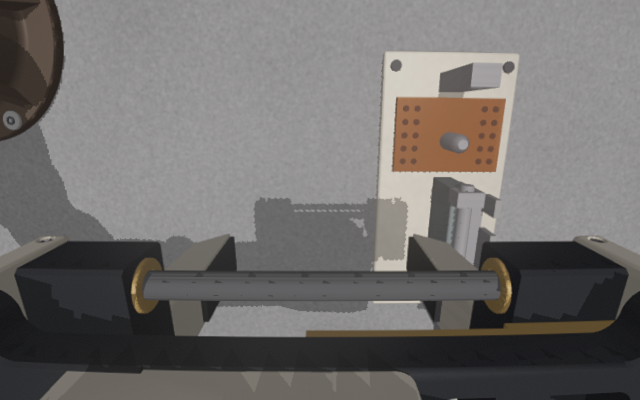

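Request:
arm_command(
  deltas=[
    {"xyz": [-2,10,0],"turn": 0,"jaw": 0},
    {"xyz": [-2,10,0],"turn": 0,"jaw": 0},
    {"xyz": [-2,10,0],"turn": 0,"jaw": 0},
    {"xyz": [-2,10,0],"turn": 0,"jaw": 0},
    {"xyz": [-2,10,0],"turn": 0,"jaw": 0},
  ],
)

```text
clock: 1.87
position: [0.5487, -0.0239, 0.2273]
ee_rot: [-1.874, -2.519, -0.01]
force: [-1.4, -0.5, 0.3]
width: 1.005
```

Run:
```python
from h import *
from cell import *
print(observe()["dq"].round(3))
d=get_image("wrist"); cv2.imwrite("pics/w2.png",d["frame"][:,:,::-1]); np.savez("/tmp/w2.npz",**d)
delta([.601,.306,.226],16.1)
```

```text
[ 0.022 -0.037 -0.003  0.049 -0.007  0.002  0.004]
t 1.92 pos [ 0.5477 -0.0244  0.2274] tool-y yaw 16.66 z [ 0.002  0.005 -1.   ] F [-1.3  0.2 -0.4] w 0.998 j [ 0.4   0.38 -0.6   1.72  0.23  1.11  0.02]
 -> xyz cm [30.13 14.58  0.33] turn 0.5553336566107419
```

View pics/w2.png

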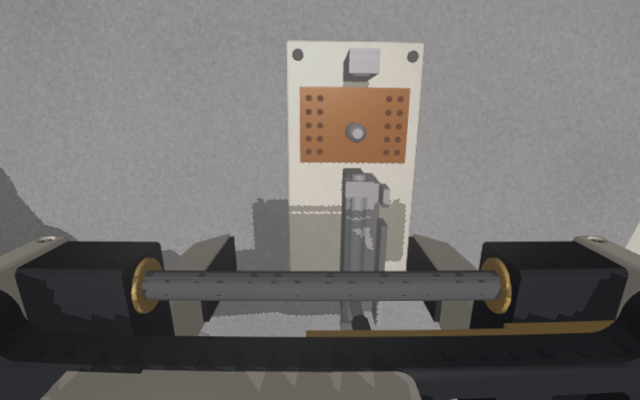

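The second wrist view has the stand upright in the frame. The shaft top is near (357,133), the keeper near (364,60), and the amber plate spans (300..409, 87..163). The handle is behind the gripper rod at about (360,322).

Run:
```python
from h import *
d=dict(np.load('/tmp/w2.npz')); f=d["frame"]
c=cv2.resize(f[30:200,280:430],None,fx=3.5,fy=3.5,interpolation=cv2.INTER_CUBIC); cv2.imwrite("pics/w2z.png",c[:,:,::-1])
hsv=cv2.cvtColor(f,cv2.COLOR_RGB2HSV)
m=((hsv[...,0]<22)&(hsv[...,1]>110)&(hsv[...,2]>60)).astype(np.uint8); m[200:]=0;m[:, :280]=0;m[:,430:]=0
m=cv2.morphologyEx(m,cv2.MORPH_CLOSE,np.ones((5,5)))
cn=max(cv2.findContours(m,0,1)[0],key=cv2.contourArea)
pts=np.array([onplane(d,p[0],.02)[:2] for p in cn]); r=cv2.minAreaRect((pts*1000).astype(np.float32)); print("amber mm",r)
m=((hsv[...,1]<70)&(hsv[...,2]>150)).astype(np.uint8); m[200:]=0;m[:, :270]=0;m[:,440:]=0
for h in (f[100:165,335:380].mean(2).astype(int)[::3,::2]): print(*h)
# holes
g=(f.max(2)<90).astype(np.uint8)
for (u0,u1,v0,v1) in [(288,308,45,65),(403,423,45,66)]:
    M=cv2.moments(g[v0:v1,u0:u1],True); u=M['m10']/M['m00']+u0; v=M['m01']/M['m00']+v0; print("screw",u,v,onplane(d,(u,v),.012))
q=cloud(d).reshape(-1,3)
for nm,c,lo,hi,R in [("keeper",(.548,.096),.088,.1,.035),("shaft",(.567,.037),.056,.066,.02)]:
        k=q[(np.hypot(q[:,0]-c[0],q[:,1]-c[1])<R)&(q[:,2]>lo)&(q[:,2]<hi)]
        print(nm,len(k),((k.min(0)+k.max(0))/2).round(4),k.mean(0).round(4), cv2.minAreaRect((k[:,:2]*1000).astype(np.float32)))
```

```text
amber mm ((567.9365844726562, 42.693397521972656), (117.29071044921875, 79.83431243896484), 16.04996681213379)
129 128 128 128 127 127 127 126 125 125 125 124 123 122 123 122 121 120 121 121 121 119 118
127 127 127 126 126 125 125 125 125 124 122 123 122 122 121 120 121 120 120 120 118 117 117
127 125 125 125 125 124 124 123 122 123 123 122 121 120 120 119 120 119 118 118 118 116 116
126 125 124 125 123 122 123 122 122 121 121 121 120 120 119 119 118 117 117 117 116 116 115
124 123 123 122 122 121 121 121 120 120 120 120 119 119 119 118 118 116 117 116 115 115 115
122 122 122 121 121 120 120 119 120 119 119 119 118 117 118 117 117 116 115 115 115 114 114
120 120 120 120 120 119 119 119 117 118 118 118 117 117 117 116 115 116 115 114 114 115 113
120 120 119 119 119 118 117 118 117 116 116 115 116 116 115 115 115 114 115 113 113 113 113
119 118 117 118 117 117 112 103 107 112 112 115 111 109 114 114 113 114 113 113 113 112 112
117 117 117 117 116 108 100 107 116 123 128 131 126 119 108 110 113 112 112 111 111 112 111
116 116 116 116 116 100 99 110 121 141 168 167 167 152 115 102 111 11
[... 437 characters left out ...]
9 109 109 109 109 108 108 108 108
112 111 112 112 111 110 110 110 110 109 109 110 110 109 109 109 108 109 108 108 107 107 108
111 111 110 111 110 110 110 109 110 110 109 109 109 109 108 108 108 108 108 107 108 107 108
111 112 110 111 111 110 109 109 109 108 109 109 108 109 108 108 108 109 107 107 107 108 107
110 109 110 109 110 110 109 109 108 108 108 109 107 109 109 108 107 107 107 108 108 108 108
109 109 109 109 109 107 107 108 107 107 107 107 108 107 107 107 106 107 107 107 108 106 107
195 195 166 196 195 163 181 194 164 194 178 160 181 177 161 194 178 160 173 169 157 180 166Traceback (most recent call last):
  File "<stdin>", line 14, in <module>
ZeroDivisionError: float division by zero
```

View pics/w2z.png

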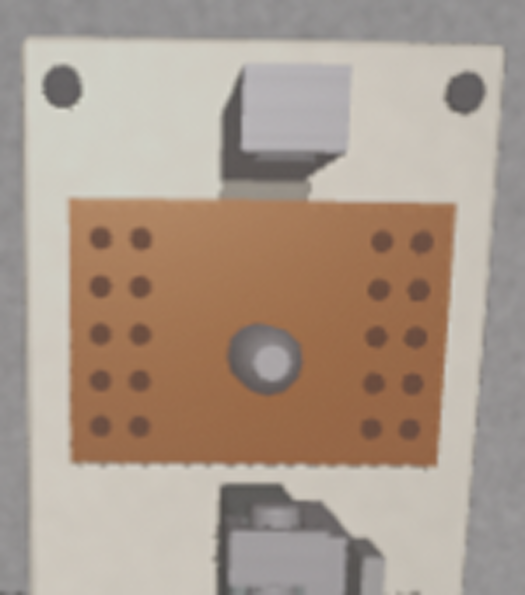

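Run:
```python
from h import *
d=dict(np.load('/tmp/w2.npz')); f=d["frame"]
g=(f[115:150,340:376].min(2)>140).astype(np.uint8); M=cv2.moments(g,True); uv=(M['m10']/M['m00']+340,M['m01']/M['m00']+115)
print(uv,g.sum(),"shaft top",onplane(d,uv,.06))
q=cloud(d).reshape(-1,3)
for nm,c,lo,hi,R in [("keeper",(.548,.096),.088,.1,.035),("shaft",(.567,.037),.056,.066,.02)]:
        k=q[(np.hypot(q[:,0]-c[0],q[:,1]-c[1])<R)&(q[:,2]>lo)&(q[:,2]<hi)]
        print(nm,len(k),((k.min(0)+k.max(0))/2).round(4),k.mean(0).round(4), cv2.minAreaRect((k[:,:2]*1000).astype(np.float32)))
t=np.radians(16.1); ys=np.array([-np.sin(t),np.cos(t)]);xs=np.array([np.cos(t),np.sin(t)])
O=np.array([.568,.040])-.06*ys
for nm,p in [("keeper",(0,.123)),("hand",(0,-.115)),("hand1",(0,-.015))]: print(nm,O+p[0]*xs+p[1]*ys)
```

```text
(357.2317073170732, 133.0609756097561) 82 shaft top [0.56898536 0.03705696 0.06      ]
keeper 811 [0.5513 0.0974 0.0913] [0.5515 0.0973 0.0919] ((551.6214599609375, 97.2342758178711), (26.582557678222656, 20.361995697021484), 16.594486236572266)
shaft 168 [0.5686 0.0366 0.0584] [0.5685 0.0366 0.0584] ((568.6771850585938, 36.74066925048828), (14.450942993164062, 13.626829147338867), 78.78255462646484)
keeper [0.55052918 0.10052909]
hand [ 0.61653006 -0.12813635]
hand1 [ 0.5887986  -0.03205844]
```

Request:
arm_command(
  deltas=[
    {"xyz": [23,14.5,0],"turn": 0.5,"jaw": 0},
    {"xyz": [23,14.5,0],"turn": 0.5,"jaw": 0},
    {"xyz": [23,14.5,0],"turn": 0.5,"jaw": 0},
    {"xyz": [23,14.5,0],"turn": 0.5,"jaw": 0},
    {"xyz": [23,14.5,0],"turn": 0.5,"jaw": 0},
  ],
)

```text
clock: 2.33
position: [0.6031, 0.1769, 0.2291]
ee_rot: [-1.888, -2.51, -0.007]
force: [1.4, 0.3, -0.3]
width: 0.999
```

Run:
```python
from h import *
delta([.60-.065*-.276,.3065-.065*.961,.226],16.0)
```

```text
t 2.33 pos [0.6031 0.1769 0.2291] tool-y yaw 16.09 z [ 0.002  0.004 -1.   ] F [ 1.4  0.3 -0.3] w 0.999 j [ 0.03  0.51 -0.6   1.52  0.3   1.2  -0.34]
 -> xyz cm [6.04 3.28 0.34] turn 0.0893206028051452
```

Request:
arm_command(
  deltas=[
    {"xyz": [5,3.3,2],"turn": 0,"jaw": 0},
    {"xyz": [5,3.3,4],"turn": 0,"jaw": 0},
    {"xyz": [5,3.3,4],"turn": 0,"jaw": 0},
    {"xyz": [5,3.3,4],"turn": 0,"jaw": 0},
  ],
)

```text
clock: 2.67
position: [0.6193, 0.2341, 0.1879]
ee_rot: [-1.884, -2.51, -0.002]
force: [0.5, -0.0, 1.1]
width: 1.0
```

Run:
```python
from h import *
from cell import *
d=get_image("wrist"); cv2.imwrite("pics/w3.png",d["frame"][:,:,::-1]); np.savez("/tmp/w3.npz",**d)
q=cloud(d).reshape(-1,3)
k=q[(np.hypot(q[:,0]-.601,q[:,1]-.307)<.045)&(q[:,2]>.046)&(q[:,2]<.056)]
print(len(k),((k.min(0)+k.max(0))/2).round(4),k.mean(0).round(4),cv2.minEnclosingCircle((k[:,:2]*1000).astype(np.float32)))
delta([.601,.3065,.19],16.0)
```

```text
1835 [0.6022 0.3067 0.0489] [0.6021 0.3072 0.0492] ((602.192138671875, 306.7735595703125), 25.11777687072754)
t 2.72 pos [0.6203 0.2329 0.1892] tool-y yaw 16.09 z [ 0.001  0.003 -1.   ] F [ 0.4 -0.9  0.1] w 0.999 j [-0.08  0.6  -0.58  1.48  0.34  1.16 -0.43]
 -> xyz cm [ 7.61  0.18 -0.06] turn 0.0896554274313246
```

View pics/w3.png

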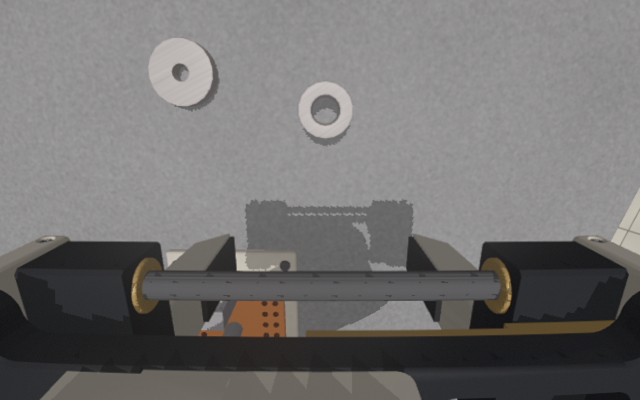

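Request:
arm_command(
  deltas=[
    {"xyz": [3.8,0.3,2],"turn": 0,"jaw": 0},
    {"xyz": [7.6,0.3,4],"turn": 0,"jaw": 0},
    {"xyz": [7.6,0.3,7],"turn": 0,"jaw": 0},
    {"xyz": [7.6,0.3,10],"turn": 0,"jaw": 0},
    {"xyz": [7.6,0.3,10],"turn": 0,"jaw": 0},
  ],
)

```text
clock: 3.13
position: [0.6001, 0.3029, 0.0852]
ee_rot: [-1.889, -2.508, 0.008]
force: [-2.1, -2.0, -0.4]
width: 1.0
```

Run:
```python
from h import *
delta([.6022,.3068,.017],16.0)
```

```text
t 3.13 pos [0.6001 0.3029 0.0852] tool-y yaw 16.03 z [-0.005 -0.003 -1.   ] F [-2.1 -2.  -0.4] w 1.0 j [-0.21  0.71 -0.54  1.55  0.41  1.   -0.6 ]
 -> xyz cm [0.32 0.34 6.82] turn 0.025112363095416868
```

Request:
arm_command(
  deltas=[
    {"xyz": [0.3,0.3,1],"turn": 0,"jaw": 0},
    {"xyz": [0.3,0.3,3.5],"turn": 0,"jaw": 0},
    {"xyz": [0.3,0.3,5.5],"turn": 0,"jaw": 0},
    {"xyz": [0.3,0.3,6.8],"turn": 0,"jaw": 0},
    {"xyz": [0.3,0.3,6.8],"turn": 0,"jaw": 0},
  ],
)

```text
clock: 3.55
position: [0.6019, 0.3044, 0.016]
ee_rot: [-1.891, -2.506, 0.012]
force: [-0.5, -1.3, 0.4]
width: 1.002
```

Run:
```python
from h import *
delta([.6022,.3068,.017],16.0)
```

```text
t 3.55 pos [0.6019 0.3044 0.016 ] tool-y yaw 15.92 z [-0.006 -0.005 -1.   ] F [-0.5 -1.3  0.4] w 1.002 j [-0.24  0.79 -0.51  1.59  0.46  0.89 -0.64]
 -> xyz cm [ 0.22  0.09 -0.11] turn -0.08155304228796467
```

Request:
arm_command(
  deltas=[
    {"xyz": [0.2,0.1,0],"turn": 0,"jaw": 0},
    {"xyz": [0.2,0.1,0],"turn": 0,"jaw": 60},
    {"xyz": [0.2,0.1,0],"turn": 0,"jaw": 150},
    {"xyz": [0.2,0.1,0],"turn": 0,"jaw": 150},
    {"xyz": [0.2,0.1,0],"turn": 0,"jaw": 150},
  ],
  force=25,
)

```text
clock: 3.97
position: [0.6027, 0.3069, 0.0169]
ee_rot: [-1.891, -2.506, 0.01]
force: [-0.0, -0.3, -0.1]
width: 0.759
```

Run:
```python
from h import *
delta([.6022,.3068,.017],16.0)
```

```text
t 3.97 pos [0.6027 0.3069 0.0169] tool-y yaw 15.91 z [-0.005 -0.004 -1.   ] F [-0.  -0.3 -0.1] w 0.759 j [-0.24  0.79 -0.51  1.59  0.46  0.89 -0.64]
 -> xyz cm [ 0.   -0.05 -0.01] turn -0.08580619645090337
```

Request:
arm_command(
  deltas=[
    {"xyz": [0,0,0],"turn": 0,"jaw": 150},
    {"xyz": [0,0,0],"turn": 0,"jaw": 150},
    {"xyz": [0,0,0],"turn": 0,"jaw": 150},
    {"xyz": [0,0,0],"turn": 0,"jaw": 150},
    {"xyz": [0,0,0],"turn": 0,"jaw": 150},
  ],
  force=25,
)

```text
clock: 4.38
position: [0.6026, 0.307, 0.0172]
ee_rot: [-1.891, -2.506, 0.01]
force: [-1.9, -1.6, 4.9]
width: 0.548
```

Run:
```python
from h import *
delta([.6022,.3068,.12],16.0)
```

```text
t 4.38 pos [0.6026 0.307  0.0172] tool-y yaw 15.92 z [-0.005 -0.004 -1.   ] F [-1.9 -1.6  4.9] w 0.548 j [-0.24  0.79 -0.51  1.59  0.46  0.89 -0.64]
 -> xyz cm [ -0.03  -0.11 -10.28] turn -0.07636837078348435
```

Request:
arm_command(
  deltas=[
    {"xyz": [0,0,-1.5],"turn": 0,"jaw": 150},
    {"xyz": [0,0,-4],"turn": 0,"jaw": 150},
    {"xyz": [0,0,-7.5],"turn": 0,"jaw": 150},
    {"xyz": [0,0,-11],"turn": 0,"jaw": 150},
    {"xyz": [0,0,-13],"turn": 0,"jaw": 150},
  ],
  force=30,
)

```text
clock: 4.8
position: [0.6041, 0.3084, 0.1506]
ee_rot: [-1.892, -2.507, 0.005]
force: [0.7, 0.6, -1.5]
width: 0.546
```

Run:
```python
from h import *
delta([.5688,.0369,.145],16.0)
```

```text
t 4.8 pos [0.6041 0.3084 0.1506] tool-y yaw 15.93 z [-0.003 -0.002 -1.   ] F [ 0.7  0.6 -1.5] w 0.546 j [-0.21  0.66 -0.57  1.48  0.37  1.12 -0.57]
 -> xyz cm [-25.13 -10.84   0.62] turn -0.07481121277766078
```

Request:
arm_command(
  deltas=[
    {"xyz": [-3,-1.3,0],"turn": 0,"jaw": 150},
    {"xyz": [-6.5,-2.8,0],"turn": 0,"jaw": 150},
    {"xyz": [-10,-4.3,0],"turn": 0,"jaw": 150},
    {"xyz": [-13.5,-5.8,0],"turn": 0,"jaw": 150},
    {"xyz": [-17,-7.3,0],"turn": 0,"jaw": 150},
  ],
)

```text
clock: 5.22
position: [0.5798, 0.123, 0.1505]
ee_rot: [-1.891, -2.507, 0.006]
force: [0.9, -0.1, -2.7]
width: 0.547
```

Run:
```python
from h import *
delta([.5688,.0369,.145],16.0)
```

```text
t 5.22 pos [0.5798 0.123  0.1505] tool-y yaw 15.94 z [-0.003 -0.002 -1.   ] F [ 0.9 -0.1 -2.7] w 0.547 j [ 0.11  0.53 -0.59  1.71  0.34  1.01 -0.33]
 -> xyz cm [-7.97 -3.42  0.58] turn -0.057512750801492984
```

Request:
arm_command(
  deltas=[
    {"xyz": [-4,-1.7,0],"turn": 0,"jaw": 150},
    {"xyz": [-7,-3,0],"turn": 0,"jaw": 150},
    {"xyz": [-8,-3.4,0.5],"turn": 0,"jaw": 150},
    {"xyz": [-8,-3.4,0.5],"turn": 0,"jaw": 150},
    {"xyz": [-8,-3.4,0.5],"turn": 0,"jaw": 150},
  ],
)

```text
clock: 5.63
position: [0.5687, 0.036, 0.1453]
ee_rot: [-1.893, -2.505, 0.007]
force: [-0.3, 1.0, -0.8]
width: 0.545
```

Run:
```python
from h import *
from cell import *
for n in("top","side","wrist"):
    d=get_image(n); np.savez(f"/tmp/{n}4.npz",**d)
    f=d["frame"]; 
    if n=="top": f=f[150:250,250:390]
    if n=="side": f=f[150:280,230:390]
    f=cv2.resize(f,None,fx=640/f.shape[1],fy=640/f.shape[1],interpolation=cv2.INTER_CUBIC)
    cv2.imwrite(f"pics/{n}4.png",f[:,:,::-1])
delta([.5688,.0369,.145],16.0)
```

```text
t 5.78 pos [0.5691 0.0387 0.1459] tool-y yaw 16.08 z [-0.003 -0.001 -1.   ] F [ 0.6 -0.2 -1.9] w 0.546 j [ 0.26  0.5  -0.59  1.77  0.33  0.98 -0.18]
 -> xyz cm [-0.16 -0.08  0.09] turn 0.07646900089824271
```

View pics/wrist4.png

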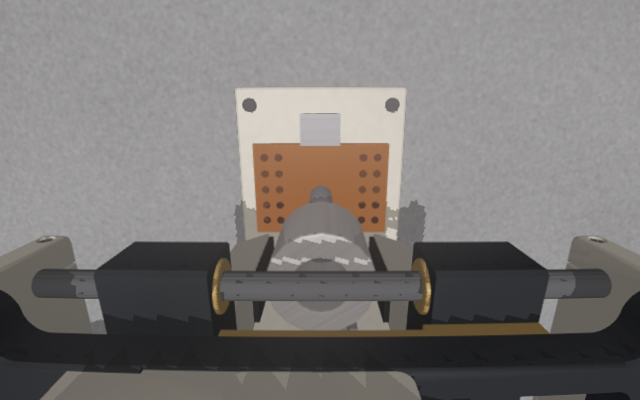

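View pics/side4.png

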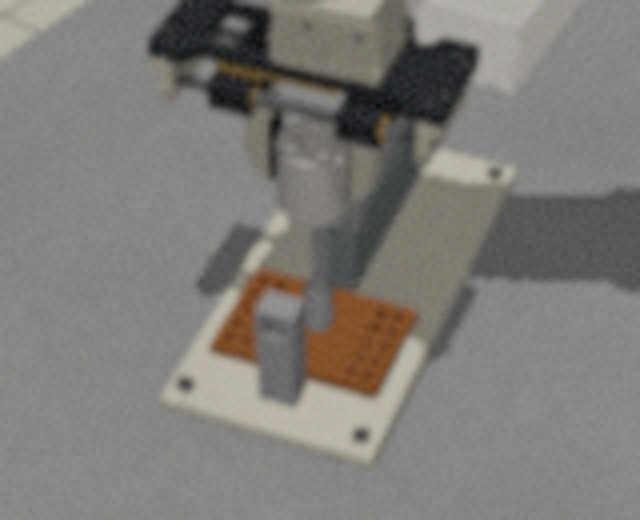

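Run:
```python
from h import *
from scipy.optimize import least_squares
def fit(k,r):
    s=least_squares(lambda c:np.hypot(k[:,0]-c[0],k[:,1]-c[1])-r,k[:,:2].mean(0)-[-.005,.02*(1)],loss='soft_l1',f_scale=.001); return s.x.round(4),np.std(s.fun).round(4)
for n in("wrist","side"):
    d=dict(np.load(f'/tmp/{n}4.npz')); P=cloud(d); q=P.reshape(-1,3)
    yl=-np.sin(np.radians(16))*(q[:,0]-.569)+np.cos(np.radians(16))*(q[:,1]-.038); xl=np.cos(np.radians(16))*(q[:,0]-.569)+np.sin(np.radians(16))*(q[:,1]-.038)
    k=q[(abs(xl)<.021)&(yl>.005)&(yl<.035)&(q[:,2]>.131)&(q[:,2]<.172)]
    print(n,"sleeve",len(k)); 
    if len(k)>5: print(fit(k,.025),k.min(0).round(3),k.max(0).round(3))
    k=q[(abs(xl)<.015)&(abs(yl)<.015)&(q[:,2]>.025)&(q[:,2]<.05)]
    print(n,"shaft",len(k)); 
    if len(k)>5: print(fit(k,.01))
    k=q[(np.hypot(q[:,0]-.5516,q[:,1]-.0973)<.03)&(q[:,2]>.086)&(q[:,2]<.1)]; print("keeper",len(k),k.mean(0).round(4),cv2.minAreaRect((k[:,:2]*1000).astype(np.float32)))
```

```text
wrist sleeve 1980
(array([0.5697, 0.0379]), np.float64(0.0002)) [0.546 0.045 0.131] [0.585 0.064 0.172]
wrist shaft 150
(array([0.5644, 0.0538]), np.float64(0.003))
keeper 1263 [0.5516 0.0976 0.092 ] ((551.5286865234375, 97.3840560913086), (25.24172019958496, 19.652402877807617), 16.154565811157227)
side sleeve 184
(array([0.5677, 0.0382]), np.float64(0.0016)) [0.543 0.044 0.131] [0.585 0.066 0.172]
side shaft 38
(array([0.5572, 0.0514]), np.float64(0.0027))
keeper 74 [0.5486 0.0993 0.0911] ((549.6183471679688, 98.83695220947266), (26.849411010742188, 23.135473251342773), 12.823513984680176)
```

Request:
arm_command(
  deltas=[
    {"xyz": [-0.1,-0.1,1],"turn": 0,"jaw": 150},
    {"xyz": [-0.1,-0.1,3],"turn": 0,"jaw": 150},
    {"xyz": [-0.1,-0.1,5],"turn": 0,"jaw": 150},
    {"xyz": [-0.1,-0.1,5.8],"turn": 0,"jaw": 150},
    {"xyz": [-0.1,-0.1,5.8],"turn": 0,"jaw": 150},
  ],
)

```text
clock: 6.2
position: [0.5666, 0.0381, 0.0855]
ee_rot: [-1.884, -2.508, 0.008]
force: [-0.2, -0.2, -1.8]
width: 0.547
```

Run:
```python
from h import *
delta([.5682,.0376,.0372],16.0)
```

```text
t 6.2 pos [0.5666 0.0381 0.0855] tool-y yaw 16.17 z [-0.007 -0.001 -1.   ] F [-0.2 -0.2 -1.8] w 0.547 j [ 0.23  0.57 -0.56  1.83  0.39  0.86 -0.23]
 -> xyz cm [-0.09  0.17  4.83] turn 0.17378264720323955
```

Request:
arm_command(
  deltas=[
    {"xyz": [-0.1,0.2,0],"turn": 0.2,"jaw": 150},
    {"xyz": [-0.1,0.2,0.2],"turn": 0.2,"jaw": 150},
    {"xyz": [-0.1,0.2,0.8],"turn": 0.2,"jaw": 150},
    {"xyz": [-0.1,0.2,1.4],"turn": 0.2,"jaw": 150},
    {"xyz": [-0.1,0.2,1.8],"turn": 0.2,"jaw": 150},
  ],
)

```text
clock: 6.62
position: [0.5687, 0.0375, 0.0671]
ee_rot: [-1.889, -2.505, 0.008]
force: [-0.0, -0.3, -1.7]
width: 0.549
```

Run:
```python
from h import *
delta([.5682,.0376,.0372],16.0)
```

```text
t 6.62 pos [0.5687 0.0375 0.0671] tool-y yaw 15.97 z [-0.007 -0.001 -1.   ] F [-0.  -0.3 -1.7] w 0.549 j [ 0.22  0.6  -0.55  1.84  0.41  0.83 -0.25]
 -> xyz cm [ 0.03 -0.03  2.99] turn -0.03494566133133503
```

Request:
arm_command(
  deltas=[
    {"xyz": [0,0,0.7],"turn": 0,"jaw": 150},
    {"xyz": [0,0,1.4],"turn": 0,"jaw": 150},
    {"xyz": [0,0,2.1],"turn": 0,"jaw": 150},
    {"xyz": [0,0,2.5],"turn": 0,"jaw": 150},
    {"xyz": [0,0,2.7],"turn": 0,"jaw": 150},
  ],
)

```text
clock: 7.03
position: [0.568, 0.0374, 0.0391]
ee_rot: [-1.888, -2.504, 0.01]
force: [0.3, 0.7, -1.6]
width: 0.551
```

Run:
```python
from h import *
delta([.5685,.0375,.0372],16.0)
```

```text
t 7.03 pos [0.568  0.0374 0.0391] tool-y yaw 15.97 z [-0.008 -0.002 -1.   ] F [ 0.3  0.7 -1.6] w 0.551 j [ 0.21  0.63 -0.52  1.86  0.43  0.78 -0.27]
 -> xyz cm [0.   0.05 0.19] turn -0.03281001152251406
```

Request:
arm_command(
  deltas=[
    {"xyz": [0,0,0.15],"turn": 0,"jaw": 150},
    {"xyz": [0,0,0.25],"turn": 0,"jaw": 150},
    {"xyz": [0,0,0.3],"turn": 0,"jaw": 150},
    {"xyz": [0,0,0.3],"turn": 0,"jaw": 150},
  ],
)

```text
clock: 7.37
position: [0.568, 0.0375, 0.0371]
ee_rot: [-1.888, -2.505, 0.01]
force: [-4.3, 0.2, 7.0]
width: 0.544
```

Run:
```python
from h import *
delta([.5685,.0375,.0372],16.0)
```

```text
t 7.37 pos [0.568  0.0375 0.0371] tool-y yaw 15.97 z [-0.008 -0.002 -1.   ] F [-4.3  0.2  7. ] w 0.544 j [ 0.2   0.63 -0.52  1.86  0.44  0.77 -0.28]
 -> xyz cm [-0.01  0.04 -0.01] turn -0.025777691891079257
```

Request:
arm_command(
  deltas=[
    {"xyz": [0,0,0],"turn": 0,"jaw": 90},
    {"xyz": [0,0,0],"turn": 0,"jaw": 40},
    {"xyz": [0,0,0],"turn": 0,"jaw": 0},
    {"xyz": [0,0,0],"turn": 0,"jaw": 0},
    {"xyz": [0,0,0],"turn": 0,"jaw": 0},
  ],
)

```text
clock: 7.78
position: [0.5682, 0.0375, 0.0371]
ee_rot: [-1.888, -2.505, 0.009]
force: [0.0, -0.1, -0.2]
width: 0.855
```

Run:
```python
from h import *
delta([.5685,.0375,.0372],16.0)
```

```text
t 7.78 pos [0.5682 0.0375 0.0371] tool-y yaw 15.97 z [-0.007 -0.002 -1.   ] F [ 0.  -0.1 -0.2] w 0.855 j [ 0.2   0.63 -0.52  1.86  0.44  0.77 -0.28]
 -> xyz cm [-0.01  0.03 -0.01] turn -0.032811976365707096
```

Request:
arm_command(
  deltas=[
    {"xyz": [0,0,-1.5],"turn": 0,"jaw": 0},
    {"xyz": [0,0,-5],"turn": 0,"jaw": 0},
    {"xyz": [0,0,-9],"turn": 0,"jaw": 0},
    {"xyz": [0,0,-13],"turn": 7,"jaw": 0},
    {"xyz": [0,0,-17],"turn": 14,"jaw": 0},
  ],
)

```text
clock: 8.2
position: [0.569, 0.0379, 0.2088]
ee_rot: [-2.185, -2.25, 0.01]
force: [1.3, 0.2, -0.6]
width: 0.997
```

Run:
```python
from h import *
from cell import *
d=get_image("side"); np.savez("/tmp/side5.npz",**d); f=cv2.resize(d["frame"][150:280,230:390],None,fx=4,fy=4,interpolation=cv2.INTER_CUBIC); cv2.imwrite("pics/side5.png",f[:,:,::-1])
d=get_image("wrist"); np.savez("/tmp/w5.npz",**d); f=d["frame"]; cv2.imwrite("pics/w5.png",f[:,:,::-1])
delta([.617,-.1314,.22],-74)
```

```text
t 8.3 pos [0.5731 0.0393 0.214 ] tool-y yaw 1.71 z [ 0.004 -0.    -1.   ] F [-0.6  0.6 -0.7] w 0.999 j [ 0.24  0.42 -0.56  1.68  0.25  1.1  -0.36]
 -> xyz cm [-17.19   3.89  -0.58] turn 75.708104075262
```

View pics/side5.png

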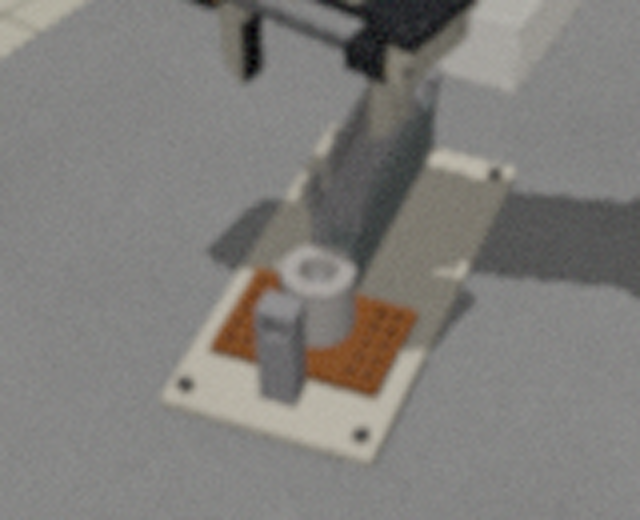

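View pics/w5.png

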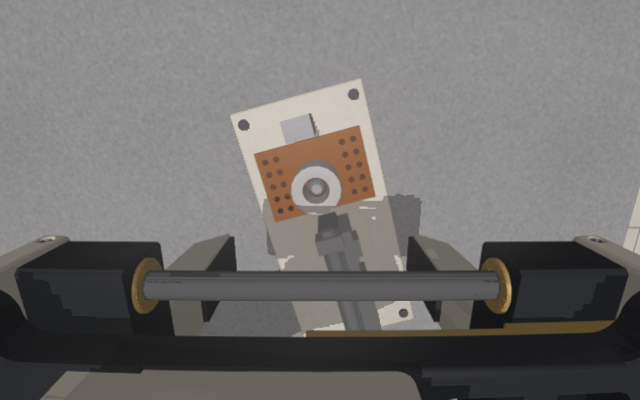

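The sleeve sits over the shaft: in the wrist view it is at (316,187) with the shaft visible in its bore. I'll confirm the height from depth and then go to the handle.

Run:
```python
from h import *
d=dict(np.load('/tmp/w5.npz')); q=cloud(d).reshape(-1,3)
r=np.hypot(q[:,0]-.5688,q[:,1]-.0368)
k=q[(r<.035)&(q[:,2]>.062)&(q[:,2]<.1)]; print(len(k),np.percentile(k[:,2],[5,50,95]).round(4),cv2.minEnclosingCircle((k[:,:2]*1000).astype(np.float32)))
delta([.54,-.153,.225],-74)
```

```text
1467 [0.0671 0.0694 0.0706] ((568.028076171875, 37.38052749633789), 24.84502410888672)
t 8.3 pos [0.5731 0.0393 0.214 ] tool-y yaw 1.71 z [ 0.004 -0.    -1.   ] F [-0.6  0.6 -0.7] w 0.999 j [ 0.24  0.42 -0.56  1.68  0.25  1.1  -0.36]
 -> xyz cm [-19.12  -3.87  -1.11] turn 75.708104075262
```

Request:
arm_command(
  deltas=[
    {"xyz": [-19,-3.5,-1],"turn": 36,"jaw": 0},
    {"xyz": [-19,-3.5,-1],"turn": 36,"jaw": 0},
    {"xyz": [-19,-3.5,-1],"turn": 36,"jaw": 0},
    {"xyz": [-19,-3.5,-1],"turn": 36,"jaw": 0},
    {"xyz": [-19,-3.5,-1],"turn": 36,"jaw": 0},
  ],
)

```text
clock: 8.72
position: [0.5424, -0.1571, 0.2238]
ee_rot: [2.776, 1.464, 0.002]
force: [0.5, -0.4, 0.6]
width: 0.999
```

Run:
```python
from h import *
delta([.54,-.153,.225],-74)
```

```text
t 8.72 pos [ 0.5424 -0.1571  0.2238] tool-y yaw -34.39 z [ 0.003 -0.003 -1.   ] F [ 0.5 -0.4  0.6] w 0.999 j [ 0.46  0.37 -0.37  1.71  0.15  1.09 -0.56]
 -> xyz cm [ 0.2  -0.43 -0.13] turn 39.608766942865
```

Request:
arm_command(
  deltas=[
    {"xyz": [0,-0.4,0],"turn": 39.6,"jaw": 0},
    {"xyz": [0,-0.4,0],"turn": 39.6,"jaw": 0},
    {"xyz": [0,-0.4,0],"turn": 39.6,"jaw": 0},
    {"xyz": [0,-0.4,0],"turn": 39.6,"jaw": 0},
    {"xyz": [0,-0.4,0],"turn": 39.6,"jaw": 0},
  ],
)

```text
clock: 9.13
position: [0.5388, -0.155, 0.2232]
ee_rot: [3.091, 0.546, 0.003]
force: [0.2, 0.9, 0.2]
width: 1.0
```

Run:
```python
from h import *
from cell import *
d=get_image("wrist"); np.savez("/tmp/w6.npz",**d); f=d["frame"]; cv2.imwrite("pics/w6.png",f[:,:,::-1])
q=cloud(d).reshape(-1,3)
for lo,hi in [(.115,.13),(.13,.145),(.145,.152),(.152,.165)]:
    k=q[(np.hypot(q[:,0]-.617,q[:,1]+.1314)<.03)&(q[:,2]>lo)&(q[:,2]<hi)]
    if len(k)>3: print(lo,len(k),((k.min(0)+k.max(0))/2).round(4),k.mean(0).round(4),cv2.minAreaRect((k[:,:2]*1000).astype(np.float32)))
delta([.617,-.1314,.22],-74)
```

```text
0.115 15 [ 0.6144 -0.1292  0.1246] [ 0.6137 -0.1304  0.1245] ((614.4132080078125, -129.20530700683594), (5.960381031036377, 15.341426849365234), 0.41395825147628784)
0.13 31 [ 0.615  -0.1291  0.1373] [ 0.6138 -0.13    0.1378] ((614.82421875, -129.30126953125), (5.839643478393555, 14.642820358276367), 3.577280282974243)
0.145 21 [ 0.6213 -0.1281  0.1487] [ 0.6177 -0.1284  0.1495] ((621.0983276367188, -128.76010131835938), (14.609807968139648, 16.130359649658203), 70.03831481933594)
0.152 482 [ 0.6213 -0.1287  0.1548] [ 0.6214 -0.1287  0.1548] ((621.5257568359375, -128.64840698242188), (16.08123207092285, 15.500454902648926), 21.32757568359375)
t 9.18 pos [ 0.5389 -0.1548  0.2232] tool-y yaw -70.49 z [ 0.003 -0.002 -1.   ] F [-0.9 -0.3 -0.1] w 0.998 j [ 0.37  0.35 -0.25  1.72  0.1   1.08 -1.14]
 -> xyz cm [8.14 0.4  0.34] turn 3.5135500961793014
```

View pics/w6.png

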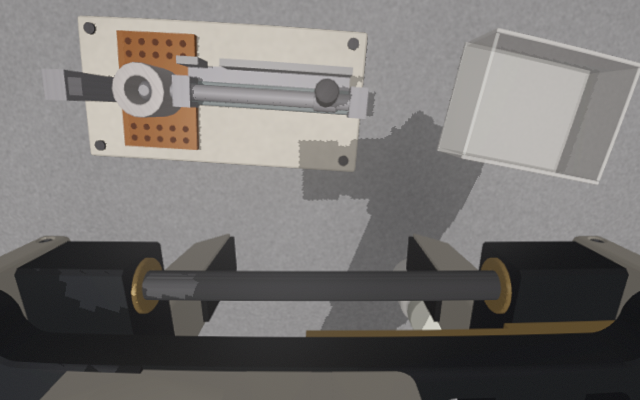

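The handle's dark grip is at (326,92), standing upright with its top at world (0.621,-0.129). Its slide is drawn back, and the sleeve is at (139,89).

Request:
arm_command(
  deltas=[
    {"xyz": [4,0,0],"turn": 3.5,"jaw": 0},
    {"xyz": [8,0.3,0],"turn": 3.5,"jaw": 60},
    {"xyz": [8.4,0.3,3],"turn": 3.5,"jaw": 60},
    {"xyz": [8.4,0.3,6],"turn": 3.5,"jaw": 60},
    {"xyz": [8.4,0.3,6],"turn": 3.5,"jaw": 60},
  ],
)

```text
clock: 9.6
position: [0.6161, -0.1288, 0.1571]
ee_rot: [-3.11, -0.445, 0.011]
force: [-1.7, 1.1, -0.8]
width: 0.781
```

Run:
```python
from h import *
delta([.620,-.1295,.118],-74)
```

```text
t 9.6 pos [ 0.6161 -0.1288  0.1571] tool-y yaw -73.72 z [-0.007 -0.001 -1.   ] F [-1.7  1.1 -0.8] w 0.781 j [ 0.27  0.52 -0.23  1.62  0.13  1.02 -1.28]
 -> xyz cm [0.38 0.18 3.9 ] turn 0.27626433474677015
```

Request:
arm_command(
  deltas=[
    {"xyz": [0.3,0.2,1],"turn": 0.3,"jaw": 60},
    {"xyz": [0.3,0.2,2.8],"turn": 0.3,"jaw": 60},
    {"xyz": [0.3,0.2,3.9],"turn": 0.3,"jaw": 100},
    {"xyz": [0.3,0.2,3.9],"turn": 0.3,"jaw": 255},
    {"xyz": [0.3,0.2,3.9],"turn": 0.3,"jaw": 255},
  ],
  force=8,
)

```text
clock: 10.02
position: [0.6193, -0.1302, 0.1184]
ee_rot: [3.111, 0.437, -0.011]
force: [0.2, -0.4, 0.2]
width: 0.597
```

Request:
arm_command(
  deltas=[
    {"xyz": [0,0,0],"turn": 0,"jaw": 255},
    {"xyz": [0,0,0],"turn": 0,"jaw": 255},
    {"xyz": [0,0,0],"turn": 0,"jaw": 255},
    {"xyz": [0,0,0],"turn": 0,"jaw": 255},
    {"xyz": [0,0,0],"turn": 0,"jaw": 255},
  ],
  force=8,
)

```text
clock: 10.43
position: [0.6194, -0.1302, 0.1189]
ee_rot: [3.111, 0.437, -0.01]
force: [0.1, -0.2, 0.1]
width: 0.234
```

Run:
```python
from h import *
delta([.620-.2756*.1,-.1295+.9613*.1,.118],-74)
```

```text
t 10.43 pos [ 0.6194 -0.1302  0.1189] tool-y yaw -74.01 z [-0.006 -0.001 -1.   ] F [ 0.1 -0.2  0.1] w 0.234 j [ 0.27  0.56 -0.22  1.65  0.15  0.95 -1.3 ]
 -> xyz cm [  0.07 -10.06   0.1 ] turn -0.006150777431514598
```

Request:
arm_command(
  deltas=[
    {"xyz": [0,0,0],"turn": 0,"jaw": 255},
    {"xyz": [0,0,0],"turn": 0,"jaw": 255},
    {"xyz": [0,-0.5,0],"turn": 0,"jaw": 255},
    {"xyz": [0,-1.5,0],"turn": 0,"jaw": 255},
    {"xyz": [0,-2.5,0],"turn": 0,"jaw": 255},
  ],
  force=10,
)

```text
clock: 10.85
position: [0.6123, -0.1059, 0.119]
ee_rot: [3.111, 0.436, -0.01]
force: [-0.2, -1.9, -0.6]
width: 0.18
```

Run:
```python
from h import *
delta([.6194-.2756*.1,-.1302+.9613*.1,.118],-74)
```

```text
t 10.85 pos [ 0.6123 -0.1059  0.119 ] tool-y yaw -74.06 z [-0.006 -0.001 -1.   ] F [-0.2 -1.9 -0.6] w 0.18 j [ 0.24  0.55 -0.22  1.68  0.15  0.93 -1.34]
 -> xyz cm [ 0.01 -7.47  0.1 ] turn -0.058009199919411
```

Request:
arm_command(
  deltas=[
    {"xyz": [0,-1.5,0.1],"turn": 0,"jaw": 255},
    {"xyz": [0,-3,0.1],"turn": 0,"jaw": 255},
    {"xyz": [0,-4.5,0.1],"turn": 0,"jaw": 255},
    {"xyz": [0,-6,0.1],"turn": 0,"jaw": 255},
    {"xyz": [0,-7,0.1],"turn": 0,"jaw": 255},
  ],
  force=10,
)

```text
clock: 11.27
position: [0.5925, -0.0358, 0.1188]
ee_rot: [3.111, 0.439, -0.009]
force: [-1.0, -2.1, 5.8]
width: 0.178
```

Run:
```python
from h import *
delta([.6194-.2756*.1,-.1302+.9613*.1,.118],-74)
```

```text
t 11.27 pos [ 0.5925 -0.0358  0.1188] tool-y yaw -73.93 z [-0.006 -0.001 -1.   ] F [-1.  -2.1  5.8] w 0.178 j [ 0.14  0.51 -0.24  1.76  0.15  0.9  -1.45]
 -> xyz cm [-0.01 -0.18  0.08] turn 0.06884876827604103
```

Request:
arm_command(
  deltas=[
    {"xyz": [0,-0.2,0.1],"turn": 0,"jaw": 255},
    {"xyz": [0,-0.5,0.1],"turn": 0,"jaw": 255},
    {"xyz": [0,-0.7,0.1],"turn": 0,"jaw": 255},
    {"xyz": [0,-0.7,0.1],"turn": 0,"jaw": 255},
  ],
  force=10,
)

```text
clock: 11.6
position: [0.5915, -0.0323, 0.1188]
ee_rot: [3.106, 0.435, -0.006]
force: [2.7, -13.6, 3.1]
width: 0.185
```

Run:
```python
from h import *
delta([.6194-.2756*.1,-.1302+.9613*.1,.118],-74)
```

```text
t 11.6 pos [ 0.5915 -0.0323  0.1188] tool-y yaw -74.05 z [-0.003 -0.006 -1.   ] F [  2.7 -13.6   3.1] w 0.185 j [ 0.13  0.51 -0.23  1.76  0.15  0.89 -1.47]
 -> xyz cm [-0.01  0.18  0.08] turn -0.05015549631622207
```

Request:
arm_command(
  deltas=[
    {"xyz": [0,0.2,0],"turn": 0,"jaw": 255},
    {"xyz": [0.7,0.2,0.1],"turn": 0,"jaw": 255},
    {"xyz": [1.7,0.2,0.35],"turn": 0,"jaw": 255},
    {"xyz": [2.6,0.2,0.8],"turn": 0,"jaw": 255},
    {"xyz": [3.4,0.2,1.35],"turn": 0,"jaw": 255},
  ],
  force=8,
)

```text
clock: 12.02
position: [0.6264, -0.0236, 0.1051]
ee_rot: [3.106, 0.437, -0.003]
force: [0.3, -0.5, 1.8]
width: 0.181
```

Run:
```python
from h import *
O=np.array([.5853,-.0209]);hp=O-.015*np.array([-.2756,.9613]);
for a in (50,60,70,80,90):
    x=.058*np.sin(np.radians(a)); z=.061+.058*np.cos(np.radians(a))
    print(a);delta([hp[0]+.9613*x,hp[1]+.2756*x,z],-74)
```

```text
50
t 12.02 pos [ 0.6264 -0.0236  0.1051] tool-y yaw -74.0 z [-0.001 -0.005 -1.   ] F [ 0.3 -0.5  1.8] w 0.181 j [ 0.1   0.57 -0.23  1.69  0.16  0.91 -1.48]
 -> xyz cm [0.57 0.11 0.68] turn 0.004396952652598429
60
t 12.02 pos [ 0.6264 -0.0236  0.1051] tool-y yaw -74.0 z [-0.001 -0.005 -1.   ] F [ 0.3 -0.5  1.8] w 0.181 j [ 0.1   0.57 -0.23  1.69  0.16  0.91 -1.48]
 -> xyz cm [1.15 0.1  1.51] turn 0.004396952652598429
70
t 12.02 pos [ 0.6264 -0.0236  0.1051] tool-y yaw -74.0 z [-0.001 -0.005 -1.   ] F [ 0.3 -0.5  1.8] w 0.181 j [ 0.1   0.57 -0.23  1.69  0.16  0.91 -1.48]
 -> xyz cm [1.58 0.1  2.42] turn 0.004396952652598429
80
t 12.02 pos [ 0.6264 -0.0236  0.1051] tool-y yaw -74.0 z [-0.001 -0.005 -1.   ] F [ 0.3 -0.5  1.8] w 0.181 j [ 0.1   0.57 -0.23  1.69  0.16  0.91 -1.48]
 -> xyz cm [1.85 0.1  3.4 ] turn 0.004396952652598429
90
t 12.02 pos [ 0.6264 -0.0236  0.1051] tool-y yaw -74.0 z [-0.001 -0.005 -1.   ] F [ 0.3 -0.5  1.8] w 0.181 j [ 0.1   0.57 -0.23  1.69  0.16  0.91 -1.48]
 -> xyz cm [1.94 0.09 4.4 ] turn 0.004396952652598429
```

Request:
arm_command(
  deltas=[
    {"xyz": [0.6,0,0.7],"turn": 0,"jaw": 255},
    {"xyz": [1.1,0,1.5],"turn": 0,"jaw": 255},
    {"xyz": [1.6,0,2.4],"turn": 0,"jaw": 255},
    {"xyz": [1.8,0,3.4],"turn": 0,"jaw": 255},
    {"xyz": [1.9,0,4.2],"turn": 0,"jaw": 255},
  ],
  force=8,
)

```text
clock: 12.43
position: [0.6466, -0.0171, 0.0622]
ee_rot: [3.107, 0.438, 0.002]
force: [5.7, 2.2, 3.0]
width: 0.184
```

Run:
```python
from h import *
O=np.array([.5853,-.0209]);hp=O-.015*np.array([-.2756,.9613]);x=.058
delta([hp[0]+.9613*x,hp[1]+.2756*x,.061],-74)
```

```text
t 12.43 pos [ 0.6466 -0.0171  0.0622] tool-y yaw -73.94 z [ 0.002 -0.003 -1.   ] F [5.7 2.2 3. ] w 0.184 j [ 0.08  0.64 -0.22  1.67  0.18  0.85 -1.5 ]
 -> xyz cm [-0.2   0.18  0.13] turn 0.061675558762374294
```

Request:
arm_command(
  deltas=[
    {"xyz": [-0.1,0,0.3],"turn": 0,"jaw": 255},
    {"xyz": [-0.1,0,0.6],"turn": 0,"jaw": 255},
    {"xyz": [-0.1,0,0.8],"turn": 0,"jaw": 255},
    {"xyz": [-0.1,0,0.8],"turn": 0,"jaw": 255},
  ],
  force=12,
)

```text
clock: 12.77
position: [0.6468, -0.0169, 0.0532]
ee_rot: [3.108, 0.439, 0.005]
force: [6.2, -0.3, 0.9]
width: 0.182
```

Run:
```python
from h import *
delta([.6466,-.0171,.1],-74)
```

```text
t 12.77 pos [ 0.6468 -0.0169  0.0532] tool-y yaw -73.93 z [ 0.003 -0.003 -1.   ] F [ 6.2 -0.3  0.9] w 0.182 j [ 0.08  0.65 -0.21  1.68  0.18  0.83 -1.5 ]
 -> xyz cm [-0.01  0.03 -4.68] turn 0.07060601341069628
```

Request:
arm_command(
  deltas=[
    {"xyz": [0,0,0],"turn": 0,"jaw": 120},
    {"xyz": [0,0,0],"turn": 0,"jaw": 120},
    {"xyz": [0,0,0],"turn": 0,"jaw": 120},
    {"xyz": [0,0,-3],"turn": 0,"jaw": 120},
    {"xyz": [0,0,-7],"turn": 0,"jaw": 120},
  ],
)

```text
clock: 13.18
position: [0.643, -0.017, 0.1197]
ee_rot: [3.108, 0.439, -0.01]
force: [0.7, -0.2, 0.7]
width: 0.492
```

Request:
arm_command(
  deltas=[
    {"xyz": [-3,0,-3],"turn": 0,"jaw": 255},
    {"xyz": [-7,0,-7],"turn": 0,"jaw": 255},
    {"xyz": [-11,0,-8],"turn": 0,"jaw": 255},
    {"xyz": [-11,0,-8],"turn": 0,"jaw": 255},
    {"xyz": [-11,0,-8],"turn": 0,"jaw": 255},
  ],
)

```text
clock: 13.6
position: [0.5353, -0.0487, 0.202]
ee_rot: [3.108, 0.436, -0.009]
force: [0.8, -0.3, -0.3]
width: 0.221
```

Run:
```python
from h import *
from cell import *
d=get_image("wrist"); np.savez("/tmp/w7.npz",**d); f=d["frame"]; cv2.imwrite("pics/w7.png",f[:,:,::-1])
d=get_image("side"); np.savez("/tmp/side7.npz",**d); f=cv2.resize(d["frame"][130:280,230:390],None,fx=4,fy=4,interpolation=cv2.INTER_CUBIC); cv2.imwrite("pics/side7.png",f[:,:,::-1])
delta([.6466,-.0171,.1],-74)
```

```text
t 13.7 pos [ 0.5378 -0.0472  0.2004] tool-y yaw -73.94 z [-0.005 -0.003 -1.   ] F [0.6 0.1 0.4] w 0.13 j [ 0.18  0.34 -0.26  1.8   0.1   1.02 -1.4 ]
 -> xyz cm [11.35  0.1   9.97] turn 0.06278559942390416
```

View pics/w7.png

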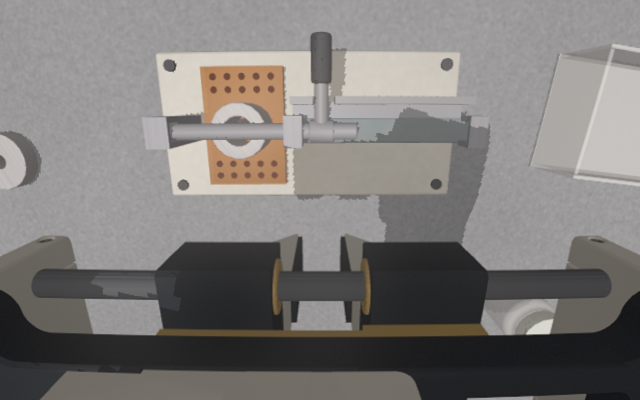

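View pics/side7.png

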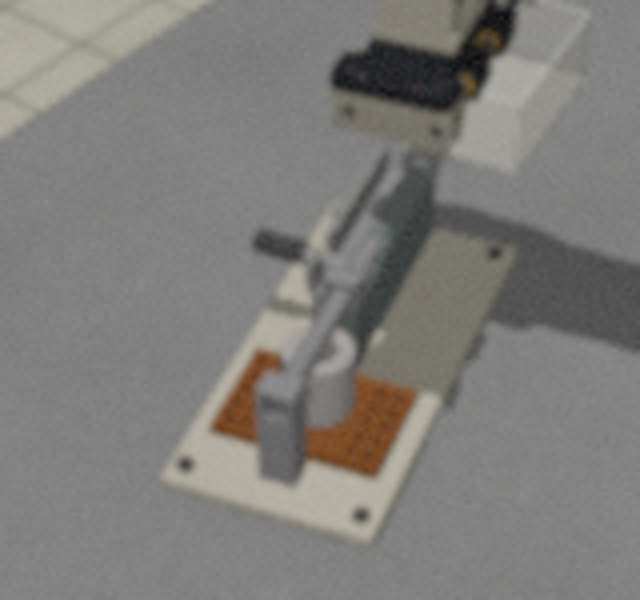

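The bolt rod runs over the sleeve from (352,131) to the keeper at (157,133). The handle at (321,60) is down through the notch. I'll check how level the handle is.

Run:
```python
from h import *
d=dict(np.load('/tmp/w7.npz')); q=cloud(d).reshape(-1,3)
O=np.array([.5853,-.0209]);ys=np.array([-.2756,.9613]);xs=np.array([.9613,.2756])
X=(q[:,:2]-O)@xs;Y=(q[:,:2]-O)@ys
for a in np.arange(.032,.084,.004):
    m=(X>a)&(X<=a+.004)&(abs(Y+.015)<.009)&(q[:,2]>.05)
    if m.sum()>3: print(a.round(3),m.sum(),"ztop",np.percentile(q[m,2],92).round(4),"ymid",((Y[m].min()+Y[m].max())/2).round(4),(Y[m].max()-Y[m].min()).round(4))
m=(abs(X)<.004)&(Y>.03)&(Y<.105)&(q[:,2]>.075); print("rod top z",np.percentile(q[m,2],90).round(4), "Y max",Y[m].max())
s=(np.hypot(X,Y-.06)<.026)&(q[:,2]>.06)&(q[:,2]<.0735)&(abs(X)>.01); print("sleeve top",np.median(q[s,2]).round(4))
```

```text
0.032 70 ztop 0.0875 ymid -0.0125 0.0106
0.036 83 ztop 0.0882 ymid -0.013 0.0129
0.04 96 ztop 0.0901 ymid -0.0134 0.0137
0.044 97 ztop 0.0906 ymid -0.0134 0.0136
0.048 97 ztop 0.0907 ymid -0.0134 0.0135
0.052 96 ztop 0.0909 ymid -0.0134 0.0134
0.056 100 ztop 0.0909 ymid -0.0134 0.0134
0.06 105 ztop 0.0913 ymid -0.0138 0.0142
0.064 107 ztop 0.0912 ymid -0.0135 0.0149
0.068 112 ztop 0.0914 ymid -0.0135 0.0149
0.072 91 ztop 0.0913 ymid -0.0135 0.0148
rod top z 0.0869 Y max 0.10493203087861001
sleeve top 0.0692
```

The handle is nearly level, about 1.53 rad, so I'll press it down with the closed fingertips.

Request:
arm_command(
  deltas=[
    {"xyz": [4,0.1,0],"turn": 0,"jaw": 255},
    {"xyz": [8,0.1,0],"turn": 0,"jaw": 255},
    {"xyz": [11.5,0.1,2],"turn": 0,"jaw": 255},
    {"xyz": [11.5,0.1,6],"turn": 0,"jaw": 255},
    {"xyz": [11.5,0.1,9],"turn": 0,"jaw": 255},
  ],
  force=15,
)

```text
clock: 14.12
position: [0.6501, -0.0143, 0.1057]
ee_rot: [3.11, 0.442, -0.01]
force: [-1.5, -0.4, -0.6]
width: 0.009
```

Run:
```python
from h import *
delta([.648,-.0168,.0885],-74)
```

```text
t 14.12 pos [ 0.6501 -0.0143  0.1057] tool-y yaw -73.81 z [-0.006 -0.002 -1.   ] F [-1.5 -0.4 -0.6] w 0.009 j [ 0.09  0.6  -0.23  1.62  0.16  0.94 -1.49]
 -> xyz cm [-0.26  0.18  1.72] turn 0.18811214152972866
```

Request:
arm_command(
  deltas=[
    {"xyz": [-0.2,0.2,0.8],"turn": 0,"jaw": 255},
    {"xyz": [-0.2,0.2,1.4],"turn": 0,"jaw": 255},
    {"xyz": [-0.2,0.2,1.8],"turn": 0,"jaw": 255},
    {"xyz": [-0.2,0.2,2.1],"turn": 0,"jaw": 255},
    {"xyz": [-0.2,0.2,2.2],"turn": 0,"jaw": 255},
  ],
)

```text
clock: 14.53
position: [0.6477, -0.0179, 0.0869]
ee_rot: [3.108, 0.441, -0.013]
force: [-17.9, -3.9, 33.2]
width: 0.006
```

Run:
```python
from h import *
delta([.648,-.0168,.0885],-74)
```

```text
t 14.53 pos [ 0.6477 -0.0179  0.0869] tool-y yaw -73.86 z [-0.008 -0.003 -1.   ] F [-17.9  -3.9  33.2] w 0.006 j [ 0.09  0.62 -0.23  1.64  0.17  0.91 -1.49]
 -> xyz cm [ 0.06 -0.1  -0.16] turn 0.13604193785195662
```

Request:
arm_command(
  deltas=[
    {"xyz": [0,0,-1],"turn": 0,"jaw": 255},
    {"xyz": [0,0,-4],"turn": 0,"jaw": 255},
    {"xyz": [-3,0,-8],"turn": 0,"jaw": 255},
    {"xyz": [-7,0,-11],"turn": 0,"jaw": 255},
    {"xyz": [-11,0,-11],"turn": 0,"jaw": 255},
  ],
)

```text
clock: 14.95
position: [0.5577, -0.0438, 0.2008]
ee_rot: [3.107, 0.442, 0.002]
force: [0.8, -1.1, 0.7]
width: 0.006
```

Request:
arm_command(
  deltas=[
    {"xyz": [-1,0,0],"turn": 0,"jaw": 255},
    {"xyz": [-1,0,0],"turn": 0,"jaw": 255},
    {"xyz": [-1,0,0],"turn": 0,"jaw": 255},
    {"xyz": [-1,0,0],"turn": 0,"jaw": 255},
  ],
)

```text
clock: 15.28
position: [0.5493, -0.0461, 0.2012]
ee_rot: [3.107, 0.443, 0.004]
force: [0.6, -0.1, -0.3]
width: 0.006
```

Run:
```python
from h import *
from cell import *
d=get_image("wrist"); np.savez("/tmp/w8.npz",**d); f=d["frame"]; cv2.imwrite("pics/w8.png",f[:,:,::-1])
t=get_image("top"); cv2.imwrite("pics/top8.png",t["frame"][:,:,::-1])
q=cloud(d).reshape(-1,3)
O=np.array([.5853,-.0209]);ys=np.array([-.2756,.9613]);xs=np.array([.9613,.2756])
X=(q[:,:2]-O)@xs;Y=(q[:,:2]-O)@ys
for a in np.arange(.032,.084,.004):
    m=(X>a)&(X<=a+.004)&(abs(Y+.015)<.009)&(q[:,2]>.05)
    if m.sum()>3: print(a.round(3),m.sum(),"ztop",np.percentile(q[m,2],92).round(4),"ymid",((Y[m].min()+Y[m].max())/2).round(4))
m=(abs(X)<.004)&(Y>.03)&(Y<.105)&(q[:,2]>.075); print("rod top z",np.percentile(q[m,2],90).round(4))
s=(np.hypot(X,Y-.06)<.026)&(q[:,2]>.06)&(q[:,2]<.0735)&(abs(X)>.01); print("sleeve top",np.median(q[s,2]).round(4))
k=(np.hypot(q[:,0]-.5516,q[:,1]-.0974)<.03)&(q[:,2]>.086); print("keeper top",np.median(q[k,2]))
delta([.5,0,.2])
```

```text
0.032 65 ztop 0.0856 ymid -0.0149
0.036 72 ztop 0.087 ymid -0.0144
0.04 96 ztop 0.0879 ymid -0.0149
0.044 95 ztop 0.088 ymid -0.0149
0.048 96 ztop 0.0879 ymid -0.0148
0.052 105 ztop 0.088 ymid -0.0148
0.056 106 ztop 0.088 ymid -0.0152
0.06 101 ztop 0.0882 ymid -0.0152
0.064 111 ztop 0.0882 ymid -0.0152
0.068 109 ztop 0.0882 ymid -0.0148
0.072 104 ztop 0.088 ymid -0.0147
0.076 8 ztop 0.086 ymid -0.0151
rod top z 0.0869
sleeve top 0.0692
keeper top 0.09162577671288685
t 15.38 pos [ 0.549  -0.0459  0.2004] tool-y yaw -73.74 z [ 0.001 -0.002 -1.   ] F [-0.8  0.9  0.4] w 0.006 j [ 0.18  0.36 -0.26  1.77  0.11  1.02 -1.41]
 -> xyz cm [-3.42 -5.78  0.02] turn None
```

View pics/w8.png

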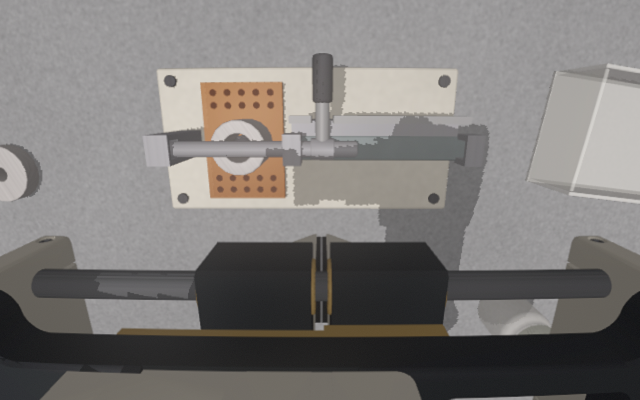

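View pics/top8.png

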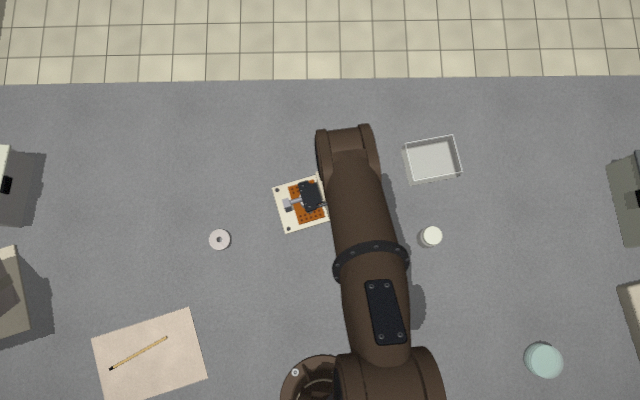

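Run:
```python
from h import *
O=np.array([.5853,-.0209]);ys=np.array([-.2756,.9613]);xs=np.array([.9613,.2756])
for n in("w2","w6","w7","w8"):
    d=dict(np.load(f'/tmp/{n}.npz'));q=cloud(d).reshape(-1,3)
    X=(q[:,:2]-O)@xs;Y=(q[:,:2]-O)@ys;Z=q[:,2]
    k=(abs(X)<.012)&(abs(Y-.123)<.02)&(Z>.088)&(Z<.1)
    st=(abs(X)<.012)&(abs(Y-.0105)<.015)&(Z>.0895)&(Z<.1)
    h=(X>.042)&(X<.074)&(abs(Y+.015)<.0125)&(Z>.082)
    f=lambda m:(np.percentile(Y[m],[1,99]).round(4),m.sum()) if m.sum()>5 else None
    print(n,"keeper",f(k),"strap",f(st),"grip",f(h))
d=dict(np.load('/tmp/w8.npz'));f=d["frame"][40:210,140:350]; cv2.imwrite("pics/w8z.png",cv2.resize(f,None,fx=3.5,fy=3.5,interpolation=cv2.INTER_CUBIC)[:,:,::-1])
```

```text
w2 keeper (array([0.1128, 0.1329]), np.int64(735)) strap (array([0.0028, 0.0177]), np.int64(417)) grip None
w6 keeper (array([0.1123, 0.133 ]), np.int64(696)) strap (array([0.0028, 0.0177]), np.int64(512)) grip None
w7 keeper (array([0.1129, 0.1332]), np.int64(768)) strap (array([0.0027, 0.0176]), np.int64(557)) grip (array([-0.0209, -0.005 ]), np.int64(894))
w8 keeper (array([0.1128, 0.1333]), np.int64(735)) strap (array([0.0031, 0.0175]), np.int64(524)) grip (array([-0.0221, -0.0075]), np.int64(790))
```

View pics/w8z.png

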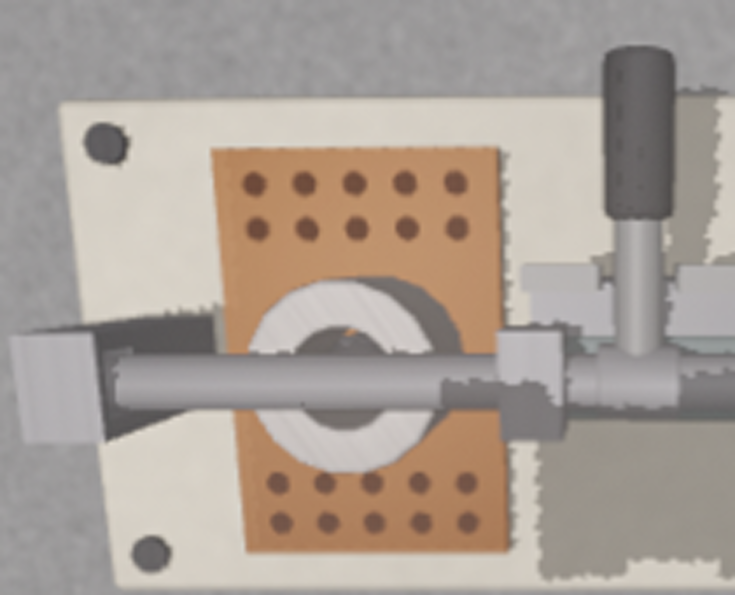

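```bash
python3 -c "
from cell import *
print(sign_off()); print(observe()['clock'])"
```

```text
the job is handed in; nothing more can be done
None
the job is handed in; nothing more can be done
```

The sleeve is locked in on the stand, and the job was handed in at about 15.4 s with the gripper clear of everything; `sign_off()` gives no verdict.

**What I did:** I lowered the sleeve over the shaft onto the counting plate. I slid the bolt to its stop and eased it back about 2 mm to line the handle up with the notch. Then I turned the handle down.

**Last checks:**
- **Sleeve:** its top measured 69 mm, against 70 mm when seated, and the bolt rod runs above it into the keeper.
- **Bolt:** the handle is at y ≈ -15 mm of the stand, so the bolt is at about 0.100 m.
- **Handle:** it is level in the notch, with the top of the grip flat at 88 mm along its length.
- **Other objects:** the tub, jar and collar appear where they stood in the final top view, judged by eye.

**What disagreed:**
- After the first turn the handle was about 0.04 rad short of level. I pressed it home with closed fingertips; the wrist force read about 33 N up, with about 18 N sideways.
- That press also moved the bolt back about 1.5 mm, to the 0.100 m measured at the end.

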